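# Press the doming punch home with the bench quick clamp

## Robot

A 6-joint arm with a two-finger parallel gripper is mounted at the origin on the work surface. World frame = base frame: x ahead of the robot, y to its left, z up, the work surface at z = 0. Lengths are in m, angles in rad, forces in N, time in s.
With the tool pointing down it reaches from about 0.225 to 0.875 m from the base axis. Payload 3.4 kg.
Tool frame: the origin (TCP) lies at the very end of the fingers, on their centre line; the grasp point (between the pads) lies 19 mm behind it; z points along the fingers, y is the line along which they close (so a half turn about z gives the same grasp; the last joint's range is limited). The gripper opens to 85 mm and grips with 20 to 120 N. Pads are 22 mm wide; open, the fingers measure 114 mm over their backs; the gripper's body (76 mm by 85 mm) begins 54 mm behind the grasp point. The pads swing forward as they close: fully open they stand 13 mm farther back than shut.
Start: joints at [1.006, 0.276, 1.505, -0, 1.361, -0.121], TCP at [0.247, 0.519, 0.231] pointing down, gripper open.
Joint ranges: [-2.89, 2.89], [-0.75, 2.08], [0.22, 2.7], [-1.18, 4.32], [0.11, 2.71], [-2.7, 2.7]. Speed limits (rad/s): [2.57, 2.57, 3.14, 3.14, 3.14, 3.14].

## Interface

Orientations are given as a unit quaternion [w, x, y, z].
In Python, from rig import readout, vision, manip gives the robot as it stands.
- The arm moves only by the shell command python3 -m handwheel 'ROWS' [FORCE]. ROWS is JSON, a list of rows, each a list of 3 entries, a list of its own where there are three numbers: the shift along the tool's x, y, z in mm, then the turn, a rotation vector about the tool's x, y, z in units of 6 degrees (1.0 is 6 degrees), then the closure, from -1 (fully open) to 1 (shut), so that 0 is half open. A call has 1 to 20 rows; each row shifts and turns the commanded pose from where the row before left it, along the tool's axes as they then stand; what a row does not reach is not made up. A row lasts 1/8 s, in which the tool goes at most 62.5 mm and 10.7 degrees, less where a joint would pass 70% of its speed; a pose out of reach is approached as far as the arm can. A call is refused whole if a number of a shift passes 62.5 or a number of a turn 1, either way. A call with a gripper value outside its range is refused whole. The fingers move at their own pace and stop on an object; FORCE is the grip in N (left out, the last holds). Time passes only in rows, so rows that do not move let the fingers close. It gives the time, the measured TCP pose, the force, the opening and the grip force at its end, in the units of the state.
- readout.get_state(): the state, without advancing time (a new reading comes with each control period).
- vision.get_image(name): name is "side" or "top"; returns the picture (480x640x3 uint8, blue, green, red); there is no depth.
- vision.camera_params(name): a dict with "intrinsics" (3x3 intrinsics, pixels), "rvec" (rotation vector, rad) and "tvec" (3), from world to camera coordinates, as OpenCV has them. Camera axes: x right, y down, z forward; pixel columns grow to the right and rows downward; lengths in m; the calibration is good to about 2 mm. A picture is of the moment at which its call begins. camera_params takes no time and is no camera call.
- manip.sign_off(): hands the job in; it is judged then, once.
The state is a dict: "clock": time; "qpos": joint angles; "qd": joint speeds; "effort": joint torques, N m; "position": TCP position; "ee_rot": TCP orientation; "contact_force": force on the tool from outside, world axes, zero at the start; "moment": the same for the moment, N m; "width": finger opening in m; "gripper_force": force on a finger pad.
Only numpy, scipy, OpenCV 4.12 (cv2) and the standard library are available. Lean on these libraries where they do the work, as an engineer would, in place of code of your own. Each camera call takes 0.05 s, during which the arm holds its last target. There are 200 camera calls.

## Task

Pump the trigger of the bench quick clamp until its jaw has pressed the steel punch fully home, its head against the die block; then press the release lever, keep it down until the jaw has slid all the way back, and let go. Move the jaw and the punch only by the trigger and the lever, never by pushing on them, and go gently: stop pulling when you feel the punch bottom, and put no more than 30 N on the trigger or the lever, leaving the other things on the bench alone.

Things in the scene. Friction and masses are not known exactly. Their poses are not given: they have to be found in the camera images.
- clamp: bench quick clamp bolted to the bench, base plate 250x90x12 mm. Origin: on the bench top under the mechanism. Local x = the way the jaw advances, z up; 'clamp x, y, z' below are mm in this frame. Aluminium side plates (y +-23, x -75 to 15, top z 105) hold trigger and release lever; die block (64 wide, top z 86) at x 101 to 141. A toothed bar between the plates sticks out behind to x -118
- jaw: toothed bar with the jaw plate at its front (12 thick, 42 wide, z 29 to 75). Its origin is at the clamp's origin when fully back and moves along clamp x with the jaw, up to 62 mm. A ratchet (teeth 7 mm apart) holds it against a 3 to 5 N return spring. At the start it is 0 to 14 mm forward
- jaw_face (a point): centre of the jaw plate's front face: clamp x = 42 when fully back, y 0, z 52; x = 95 when it holds the punch fully home
- punch: steel punch in the die block: head 30 mm across, 6 thick, on a shank 18 across that slides in the block along clamp x with about 15 N of friction and stays where it is pushed. Origin = point punch_head
- punch_head (a point): centre of the punch head's face towards the jaw: clamp x = 75 to 83 at the start (head 12 to 20 mm off the block), x = 95 when fully home with the head against the block; y 0, z 52
- trigger: upright trigger lever; origin on its hinge: clamp x -20, y 0, z 98, axis along clamp y. At rest it leans 0.34 rad to clamp +x; pulling its top to clamp -x drives the jaw forward; hard stop at 0.68 rad. A spring returns it (2 N at the bar). A stroke of 0.58 rad or more gains 14 mm of jaw, 0.42 gains 7, a shorter one none; let it back fully for the next bite.
- trigger_bar (a point): centre of the round T-bar on top of the trigger: rubber, 16 mm thick, 44 long along clamp y, 80 mm from the hinge. At rest clamp x 7, z 173; half pulled x -20, z 178; fully pulled x -47, z 173. Pull needed: 3 to 8 N with the jaw free, 10 to 20 N while the punch slides in, rising steeply once the punch is home
- release: release lever, origin on its hinge: clamp x -66, y 0, z 68, axis along clamp y. Its back end is pressed down, sprung up: 2 N starts it, a stiff spot past halfway takes 8 to 15 N, hard stop at 0.42 rad. The jaw is freed only in the last third of the travel and then slides back by itself in 1 to 2 s while the lever is kept down; let go early and the ratchet catches
- release_pad (a point): centre of the top of the lever's press pad (rubber, 28 mm along the clamp, 30 across): at rest clamp x -122, y 0, z 93; it swings down 24 mm to the hard stop (clamp x about -127, z 69)
- mug: white ceramic mug, 82 mm across, 92 mm tall; a bystander, to be left alone
- pliers: flat-nose pliers lying on the bench, 150 mm long, 14 mm thick; a bystander, to be left alone
- jar: small glass jar with a steel lid, 64 mm across, 75 mm tall; a bystander, to be left alone
- bench_pin: wooden block with a step, 85x55x40 mm; a bystander, to be left alone
- collar: brass ring, 48 mm across, 12 mm tall; a bystander, to be left alone
- spare_punch: spare steel punch standing on end, 26 mm across, 67 mm tall; a bystander, to be left alone
- burnisher: hand tool with wooden handle and steel shaft, 170 mm long; a bystander, to be left alone

How it is judged:
On the way, in this order (a step that is already met when the one before it is completed fails the run):
1. the punch is pressed fully home (head within 1.5 mm of the die block) (x of punch_head in the frame of clamp above 0.0935 m), for 0.1 s.
2. the release lever is pressed down (pad lowered by 12 mm or more) (z of release_pad in the frame of clamp below 0.081 m), for 0.1 s.
3. the jaw has slid back (within 3 mm of its rear stop) (x of jaw_face in the frame of clamp below 0.045 m), for 0.2 s.
At the end, for the whole second after the job is handed in: The punch head is within 1.5 mm of the die block, the jaw is at rest within 3 mm of its rear stop, and the trigger and the release lever have been let go and have sprung back (trigger bar within 7 mm, pad within 4 mm of rest) (x of punch_head in the frame of clamp above 0.0935 m and x of jaw_face in the frame of clamp below 0.045 m and linear speed of jaw below 0.01 m/s and x of trigger_bar in the frame of clamp above 0 m and z of release_pad in the frame of clamp above 0.089 m); the robot touches nothing.
It fails at once if the trigger is pulled or pushed with more than 30 N (contact force between any of the arm, the fingers and trigger above 30 N).
It fails at once if the release lever is pressed with more than 30 N (contact force between any of the arm, the fingers and release above 30 N).
It fails at once if the jaw, its bar or the punch is pushed by the robot (more than 4 N) (contact force between any of the arm, the fingers and jaw above 4 N or contact force between any of the arm, the fingers and punch above 4 N).
It fails at once if a bystander is moved by more than 30 mm (distance of any of mug, pliers, jar, bench_pin, collar, spare_punch, burnisher from where it was at the start of the episode above 0.03 m).
It also fails if it takes over 70 s, if anything falls off the work surface, if the arm or the gripper's body presses on something with over 40 N, if the wrist force passes 120 N, or if a joint passes its speed limit or range.

## Working session

There is one attempt and no reset: what is moved stays moved. The work goes in short steps, Python scripts to look and compute and a shell command to move; the robot and the scene stay as the last step left them, time stands still between calls to the robot, and variables do not carry over. Pictures are saved under pics/ and viewed, at most 10 in all, crops included, and the job is handed in when it is done.

```bash
ls; mkdir -p pics; python3 - <<'E'
from rig import readout, vision
import cv2
s=readout.get_state();print(s)
for n in("side","top"):
    cv2.imwrite(f"pics/{n}0.png",vision.get_image(n));print(vision.camera_params(n))
E
```

```text
pics
{'clock': 0.0, 'qpos': array([ 1.00604124e+00,  2.76596312e-01,  1.50614827e+00,  1.55476459e-05,
        1.36069323e+00, -1.21033698e-01]), 'qd': array([ 1.26613767e-03,  1.61914234e-03, -8.58638156e-04, -2.12451396e-03,
       -1.93421898e-03, -4.00116339e-05]), 'effort': array([ 1.06446296e-03, -4.16777194e+01, -2.45805699e+01,  1.70205267e-04,
        1.09512595e-02,  1.90504956e-06]), 'position': array([0.24657934, 0.51885525, 0.23043293]), 'ee_rot': array([-3.17343489e-04,  2.20046585e-01,  9.75488928e-01, -8.66316620e-04]), 'contact_force': array([ 0.62143587, -0.40366966, -0.02991295]), 'moment': array([ 0.01533129, -0.01280446,  0.02322792]), 'gripper_force': 0.0, 'width': 0.08513390127752454}
{'intrinsics': array([[570.40766497,   0.        , 321.09793356],
       [  0.        , 570.40766497, 233.47040647],
       [  0.        ,   0.        ,   1.        ]]), 'rvec': array([ 0.24999863, -2.78376828,  1.29077705]), 'tvec': array([0.53745794, 0.11151715, 1.21007049])}
{'intrinsics': array([[565.62980083,   0.        , 322.88860833],
       [  0.        , 565.62980083, 232.67242667],
       [  0.        ,   0.        ,   1.        ]]), 'rvec': array([ 2.13125705, -2.15218296,  0.20878787]), 'tvec': array([0.03304854, 0.55782874, 1.27638113])}
```

View pics/side0.png

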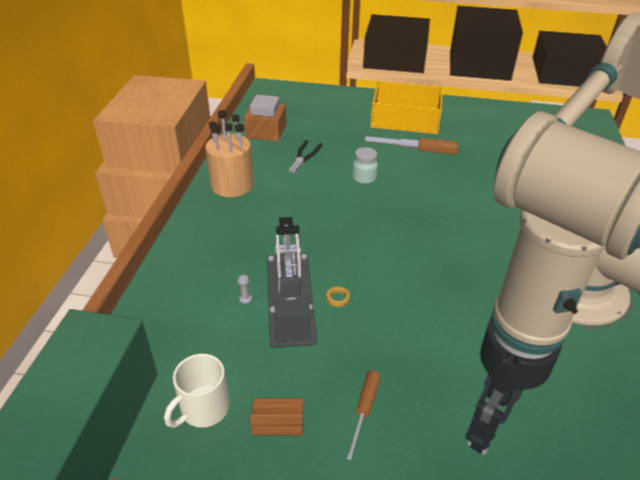

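View pics/top0.png

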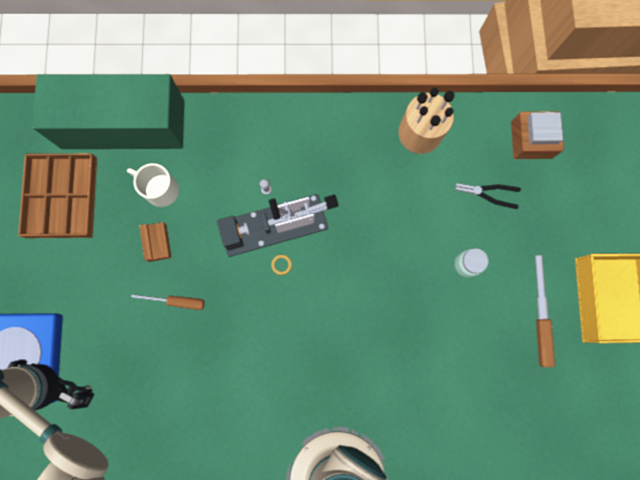

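The side view has the clamp at about (290,280), die block towards the viewer and pad at (286,222). The top view has the die block at (230,233), trigger bar at (275,208) and pad at (331,202). I'll enlarge both.

```bash
python3 - <<'E'
import cv2,numpy as np
a=cv2.imread("pics/top0.png")[180:265,205:350]; b=cv2.imread("pics/side0.png")[205:355,230:350]
cv2.imwrite("pics/topc.png",cv2.resize(a,None,fx=5.5,fy=5.5,interpolation=cv2.INTER_CUBIC))
cv2.imwrite("pics/sidec.png",cv2.resize(b,None,fx=4,fy=4,interpolation=cv2.INTER_CUBIC))
E
```

```text
(no output)
```

View pics/topc.png

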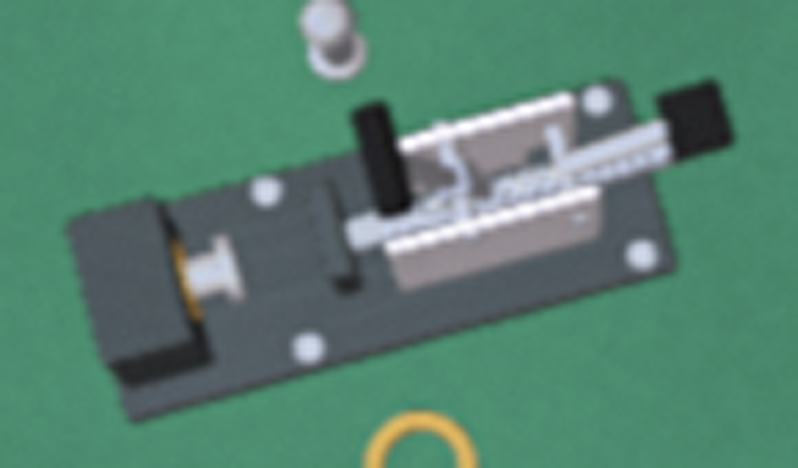

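View pics/sidec.png

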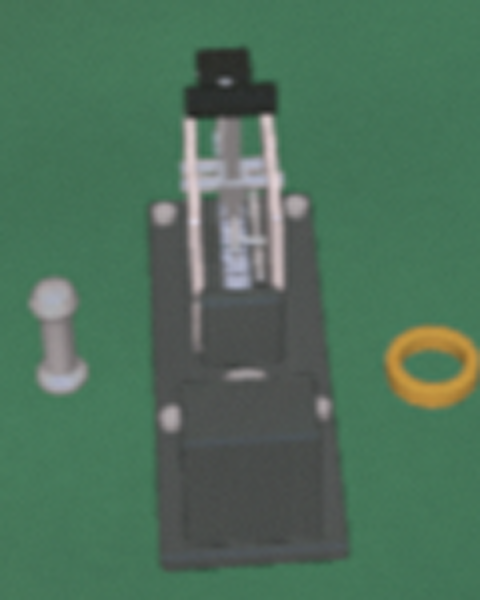

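```bash
cat > h.py <<'E'
import numpy as np,cv2
from scipy.optimize import least_squares
from scipy.spatial.transform import Rotation as R
from rig import readout,vision
P={n:vision.camera_params(n) for n in("side","top")}
def proj(n,X): p=P[n];return cv2.projectPoints(np.array(X,float).reshape(-1,3),p["rvec"],p["tvec"],p["intrinsics"],None)[0][:,0]
def w(pose,c): # clamp mm -> world m
    x,y,a=pose;c=np.array(c,float).reshape(-1,3)/1000
    return c@R.from_euler('z',a).as_matrix().T+[x,y,0]
E
python3 - <<'E'
from h import *
T=[((381,158),(7,0,178)),((371,105),(7,-22,178)),((395,212),(7,22,176)),((695,118),(-122,0,93)),((68,225),(141,-32,86)),((155,200),(101,-32,86)),((205,342),(101,32,86)),((112,362),(141,32,86))]
S=[((231,90),(7,0,181)),((183,380),(101,-32,86)),((316,375),(101,32,86)),((322,435),(141,32,86)),((180,442),(141,-32,86))]
tp=np.array([205,180])+(np.array([t[0] for t in T])+.5)/5.5-.5; tc=[t[1] for t in T]
sp=np.array([230,205])+(np.array([t[0] for t in S])+.5)/4-.5; sc=[t[1] for t in S]
f=lambda q:np.r_[(proj("top",w(q,tc))-tp).ravel(),(proj("side",w(q,sc))-sp).ravel()]
best=min((least_squares(f,[.5,.1,a],loss='soft_l1') for a in np.arange(0,6.3,.8)),key=lambda r:r.cost)
print(best.x,best.cost);print(f(best.x).reshape(-1,2).round(1))
q=best.x;np.save("pose.npy",q);print(w(q,[(7,0,173),(-122,0,93),(75,0,52)]))
s=readout.get_state();print(R.from_quat(np.roll(s["ee_rot"],-1)).as_matrix().round(3))
E
```

```text
[0.59046859 0.12614013 1.84630982] 5.188219631057672
[[ 0.5  0.1]
 [-0.5 -0. ]
 [ 0.8  0.2]
 [ 0.3 -0.1]
 [-0.7 -0.6]
 [ 0.5 -0.9]
 [-1.3 -0. ]
 [-1.5  1.2]
 [-0.1 -0.5]
 [-1.1 -0.2]
 [ 0.2 -1.2]
 [ 0.5 -0. ]
 [ 0.5  0.7]]
[[0.5885643  0.13287613 0.173     ]
 [0.6236576  0.00874128 0.093     ]
 [0.57006551 0.19831155 0.052     ]]
[[-0.903  0.429 -0.001]
 [ 0.429  0.903 -0.001]
 [ 0.    -0.002 -1.   ]]
```

```bash
cat >> h.py <<'E'
def st():
    q=np.load("pose.npy");s=readout.get_state();M=R.from_euler('z',q[2]).as_matrix()
    c=(M.T@(s["position"]-[q[0],q[1],0])*1000).round(1);T=R.from_quat(np.roll(s["ee_rot"],-1)).as_matrix()
    print("t",s["clock"],"clamp",c,"F",(M.T@s["contact_force"]).round(1),"w",round(s["width"]*1000),"toolrv(6deg)",(R.from_matrix(T.T@M@np.diag([1,-1,-1])).as_rotvec()/np.radians(6)).round(2))
E
python3 -m handwheel '[[[0,0,0],[0,0,1],1],[[0,0,0],[0,0,1],1],[[0,0,0],[0,0,1],1],[[0,0,0],[0,0,1],1],[[0,0,0],[0,0,1],1],[[0,0,0],[0,0,1],1],[[0,0,0],[0,0,1],1],[[0,0,0],[0,0,1],1],[[0,0,0],[0,0,0.13],1],[[0,0,0],[0,0,0],1]]' 40
python3 -c "
from h import *;st()"
python3 - <<'E'
from h import *
q=np.load("pose.npy")
o=np.array([205,180])
for x in (42,49,56,63): print("jaw",x,((proj("top",w(q,[(x,-21,75),(x,21,75)]))-o)*5.5).round())
for x in (75,79,83): print("punch",x,((proj("top",w(q,[(x,-10,62),(x,10,62)]))-o)*5.5).round())
E
```

```text
clock: 1.35
position: [0.2468, 0.5192, 0.2311]
ee_rot: [0.0, 0.603, 0.798, -0.0]
contact_force: [0.3, 0.4, 0.1]
width: 0.0001
gripper_force: 0.0
t 1.35 clamp [471.7 223.8 231.1] F [ 0.4 -0.4  0.1] w 0 toolrv(6deg) [-0.    0.    0.01]
jaw 42 [[303. 184.]
 [330. 279.]]
jaw 49 [[287. 189.]
 [313. 284.]]
jaw 56 [[270. 193.]
 [297. 289.]]
jaw 63 [[254. 198.]
 [281. 293.]]
punch 75 [[237. 237.]
 [249. 282.]]
punch 79 [[227. 239.]
 [240. 284.]]
punch 83 [[218. 242.]
 [231. 287.]]
```

```bash
python3 -m handwheel '[[[-36,18.6,0],[0,0,0],1],[[-36,18.6,0],[0,0,0],1],[[-36,18.6,0],[0,0,0],1],[[-36,18.6,0],[0,0,0],1],[[-36,18.6,0],[0,0,0],1],[[-36,18.6,0],[0,0,0],1],[[-36,18.6,0],[0,0,0],1],[[-36,18.6,0],[0,0,0],1],[[-36,18.6,0],[0,0,0],1],[[-36,18.6,0],[0,0,0],1],[[-36,18.6,0],[0,0,0],1],[[-36,19,0],[0,0,0],1],[[0,0,0],[0,0,0],1],[[0,0,0],[0,0,0],1]]' >/dev/null
python3 - <<'E'
from h import *
st()
a=vision.get_image("top")[150:290,190:380];b=vision.get_image("side")[130:310,210:370]
a=cv2.resize(a,(480,354));b=cv2.resize(b,(315,354))
cv2.imwrite("pics/c1.png",np.hstack([a,b]))
E
```

```text
t 3.1 clamp [ 40.2   0.4 231. ] F [0.1 0.3 0.1] w 0 toolrv(6deg) [-0.01 -0.01  0.  ]
```

View pics/c1.png

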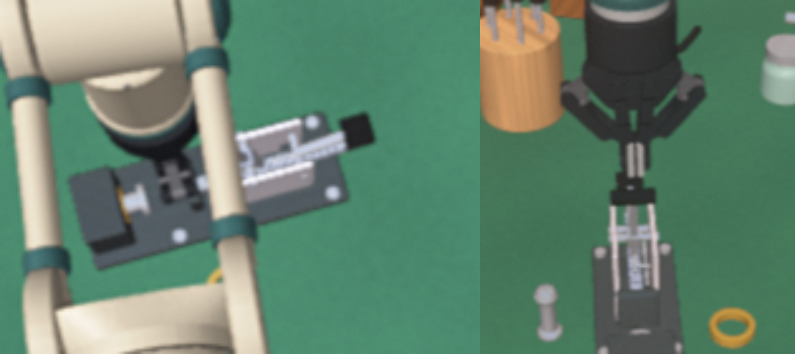

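The fingers (tip at about 635,180 in the right half) are lined up with the trigger bar (632,197), and the clamp is unobstructed. Next I go down in front of the bar and feel for contact.

```bash
python3 -m handwheel '[[[0,0,16],[0,0,0],1],[[0,0,16],[0,0,0],1],[[0,0,16],[0,0,0],1],[[0,0,18],[0,0,0],1],[[-4,0,0],[0,0,0],1],[[-2,0,0],[0,0,0],1],[[0,0,0],[0,0,0],1]]' >/dev/null; python3 -c "
from h import *;st()"
python3 -m handwheel '[[[-3,0,0],[0,0,0],1],[[-3,0,0],[0,0,0],1],[[0,0,0],[0,0,0],1]]' >/dev/null; python3 -c "
from h import *;st()"
python3 -m handwheel '[[[-3,0,0],[0,0,0],1],[[-3,0,0],[0,0,0],1],[[0,0,0],[0,0,0],1]]' >/dev/null; python3 -c "
from h import *;st()"
```

```text
t 4.075 clamp [ 33.5  -0.6 166.1] F [ 0.  -0.1 -0.1] w 0 toolrv(6deg) [ 0.02  0.   -0.  ]
t 4.45 clamp [ 2.760e+01 -1.000e-01  1.655e+02] F [ 0.5  0.1 -0.5] w 0 toolrv(6deg) [ 0.  0. -0.]
t 4.825 clamp [ 2.190e+01 -1.000e-01  1.655e+02] F [1.5 0.7 1.2] w 0 toolrv(6deg) [ 0. -0. -0.]
```

```bash
python3 -m handwheel '[[[-6,0,0],[0,0,0],1],[[-6,0,0],[0,0,0],1],[[-6,0,0],[0,0,0],1]]' >/dev/null; python3 -c "
from h import *;st()"
python3 -m handwheel '[[[-6,0,0],[0,0,0],1],[[-6,0,0],[0,0,0],1],[[-5,0,0],[0,0,0],1]]' >/dev/null; python3 -c "
from h import *;st()"
python3 -m handwheel '[[[-4,0,0],[0,0,0],1],[[-3,0,0],[0,0,0],1],[[0,0,0],[0,0,0],1]]' >/dev/null; python3 -c "
from h import *;st()"
```

```text
t 5.2 clamp [  5.4  -0.3 166.1] F [6.4 1.1 6.3] w 0 toolrv(6deg) [ 0.01 -0.04 -0.  ]
t 5.575 clamp [-12.2  -0.2 166. ] F [ 6.1 -1.4  4.4] w 0 toolrv(6deg) [ 0.01 -0.03 -0.  ]
t 5.95 clamp [-2.040e+01 -1.000e-01  1.652e+02] F [ 3.6 -0.7  1.8] w 0 toolrv(6deg) [ 0. -0. -0.]
```

```bash
python3 -m handwheel '[[[-2,0,0],[0,0,0],1],[[-2,0,0],[0,0,0],1],[[0,0,0],[0,0,0],1]]' >/dev/null; python3 -c "
from h import *;st()
cv2.imwrite('pics/s2.png',vision.get_image('side'))
"; python3 - <<'E'
import cv2
cv2.imwrite("pics/s2c.png",cv2.resize(cv2.imread("pics/s2.png")[190:350,230:350],None,fx=3.7,fy=3.7,interpolation=cv2.INTER_CUBIC))
E
```

```text
t 6.325 clamp [-2.380e+01 -1.000e-01  1.648e+02] F [ 5.  -1.6 -1.2] w 0 toolrv(6deg) [-0.   -0.01  0.  ]
```

View pics/s2c.png

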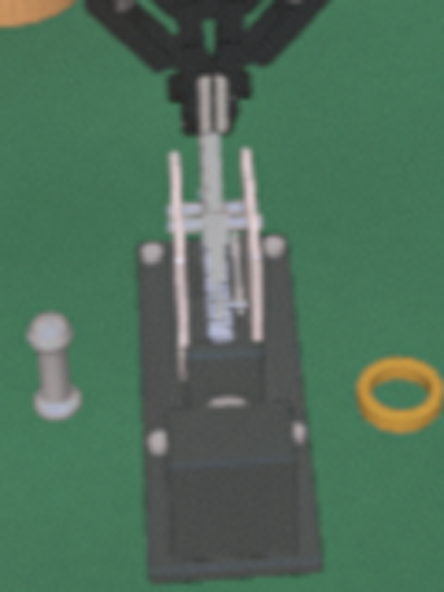

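The jaw's top edge has moved about 5 px towards the die (row 278 to 283), which is roughly one 14 mm bite. I'll return the trigger and do stroke 2.

```bash
python3 -m handwheel '[[[9,0,0],[0,0,0],1],[[9,0,0],[0,0,0],1],[[9,0,0],[0,0,0],1],[[9,0,0],[0,0,0],1],[[9,0,0],[0,0,0],1],[[9,0,0],[0,0,0],1],[[0,0,0],[0,0,0],1],[[0,0,0],[0,0,0],1]]' >/dev/null; python3 -c "
from h import *;st()"
python3 -m handwheel '[[[-6,0,0],[0,0,0],1],[[-6,0,0],[0,0,0],1],[[-6,0,0],[0,0,0],1],[[-6,0,0],[0,0,0],1],[[-6,0,0],[0,0,0],1]]' >/dev/null; python3 -c "
from h import *;st()"
python3 -m handwheel '[[[-6,0,0],[0,0,0],1],[[-6,0,0],[0,0,0],1],[[-6,0,0],[0,0,0],1],[[-4,0,0],[0,0,0],1],[[-2,0,0],[0,0,0],1],[[0,0,0],[0,0,0],1]]' >/dev/null; python3 -c "
from h import *;st()"
```

```text
t 7.375 clamp [ 2.950e+01 -1.000e-01  1.655e+02] F [ 0.7  0.1 -0. ] w 0 toolrv(6deg) [0.   0.01 0.  ]
t 8.0 clamp [  1.5  -0.5 166.4] F [6.3 0.7 4.7] w 0 toolrv(6deg) [ 0.02 -0.04 -0.01]
t 8.75 clamp [-24.   -0.2 164.9] F [ 4.7 -0.8 -1.4] w 0 toolrv(6deg) [ 0.   -0.01 -0.  ]
```

Stroke 3 goes in smaller chunks because the punch contact is expected during it.

```bash
python3 -m handwheel '[[[9,0,0],[0,0,0],1],[[9,0,0],[0,0,0],1],[[9,0,0],[0,0,0],1],[[9,0,0],[0,0,0],1],[[9,0,0],[0,0,0],1],[[9,0,0],[0,0,0],1],[[0,0,0],[0,0,0],1],[[0,0,0],[0,0,0],1],[[-6,0,0],[0,0,0],1],[[-6,0,0],[0,0,0],1],[[-6,0,0],[0,0,0],1],[[-4,0,0],[0,0,0],1]]' >/dev/null; python3 -c "
from h import *;st()"
for i in 1 ; do python3 -m handwheel '[[[-5,0,0],[0,0,0],1],[[-5,0,0],[0,0,0],1]]' >/dev/null; python3 -c "
from h import *;st()"; done
python3 -m handwheel '[[[-5,0,0],[0,0,0],1],[[-4,0,0],[0,0,0],1]]' >/dev/null; python3 -c "
from h import *;st()"
python3 -m handwheel '[[[-4,0,0],[0,0,0],1],[[-4,0,0],[0,0,0],1]]' >/dev/null; python3 -c "
from h import *;st()"
```

```text
t 10.25 clamp [  9.4  -0.4 166.3] F [8.  0.8 5.6] w 0 toolrv(6deg) [ 0.02 -0.04 -0.01]
t 10.5 clamp [ -0.9  -0.5 166.4] F [5.2 0.3 4.4] w 0 toolrv(6deg) [ 0.02 -0.03 -0.  ]
t 10.75 clamp [ -9.   -0.4 166.3] F [10.4  0.3  5.1] w 0 toolrv(6deg) [ 0.02 -0.05 -0.01]
t 11.0 clamp [-15.5  -0.4 166.2] F [12.3 -1.1  4.5] w 0 toolrv(6deg) [ 0.02 -0.08 -0.01]
```

```bash
python3 -m handwheel '[[[-3,0,0],[0,0,0],1],[[-2,0,0],[0,0,0],1]]' >/dev/null; python3 -c "
from h import *;st()"
python3 -m handwheel '[[[-1,0,0],[0,0,0],1],[[0,0,0],[0,0,0],1],[[0,0,0],[0,0,0],1]]' >/dev/null; python3 -c "
from h import *;st()"
```

```text
t 11.25 clamp [-20.9  -0.3 165.6] F [ 9.2 -0.8  1.4] w 0 toolrv(6deg) [ 0.01 -0.07 -0.01]
t 11.625 clamp [-22.4  -0.3 165.3] F [ 8.9 -0.9  1.6] w 0 toolrv(6deg) [ 0.01 -0.06 -0.01]
```

```bash
python3 -m handwheel '[[[-2,0,0],[0,0,0],1],[[0,0,0],[0,0,0],1],[[0,0,0],[0,0,0],1]]' >/dev/null; python3 -c "
from h import *;st()"
python3 -m handwheel '[[[9,0,0],[0,0,0],1],[[9,0,0],[0,0,0],1],[[9,0,0],[0,0,0],1],[[9,0,0],[0,0,0],1],[[9,0,0],[0,0,0],1],[[9,0,0],[0,0,0],1],[[0,0,0],[0,0,0],1],[[0,0,0],[0,0,0],1]]' >/dev/null
python3 - <<'E'
from h import *
st()
i=vision.get_image("side");cv2.imwrite("pics/s3.png",cv2.resize(i[190:350,230:350],None,fx=3.7,fy=3.7,interpolation=cv2.INTER_CUBIC))
q=np.load("pose.npy")
for x in (42,56,70,77,84,91,95): print("jaw",x,((proj("side",w(q,[(x,-21,75),(x,21,75)]))-[230,190])*3.7).round().tolist())
E
```

```text
t 12.0 clamp [-24.2  -0.2 165. ] F [10.3 -2.2 -0.2] w 0 toolrv(6deg) [ 0.   -0.06 -0.01]
t 13.0 clamp [ 26.5  -0.2 165.5] F [-0.3 -0.1  0. ] w 0 toolrv(6deg) [0.   0.01 0.  ]
jaw 42 [[181.0, 336.0], [261.0, 331.0]]
jaw 56 [[183.0, 355.0], [263.0, 350.0]]
jaw 70 [[184.0, 374.0], [265.0, 369.0]]
jaw 77 [[184.0, 384.0], [266.0, 379.0]]
jaw 84 [[185.0, 394.0], [267.0, 389.0]]
jaw 91 [[186.0, 404.0], [268.0, 399.0]]
jaw 95 [[186.0, 410.0], [269.0, 404.0]]
```

View pics/s3.png

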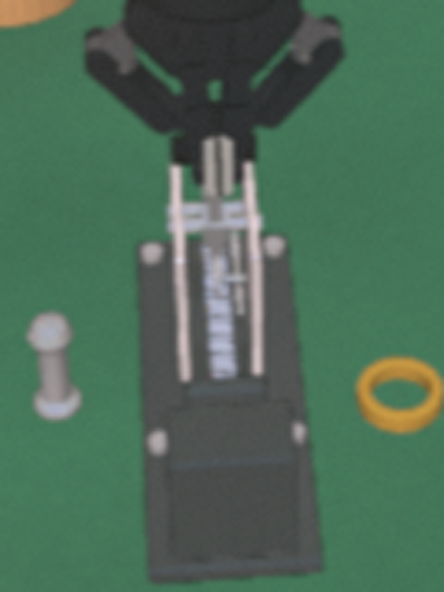

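The jaw's rear edge is now at row 380, down from 345, so the jaw face is at roughly clamp x 85–89 and close to pressing the punch home. Stroke 4 goes in small force-checked steps.

```bash
python3 -m handwheel '[[[5,0,0],[0,0,0],1],[[0,0,0],[0,0,0],1],[[-5,0,0],[0,0,0],1],[[-5,0,0],[0,0,0],1],[[-4,0,0],[0,0,0],1],[[0,0,0],[0,0,0],1]]' >/dev/null; python3 -c "
from h import *;st()"
python3 -m handwheel '[[[-3,0,0],[0,0,0],1],[[-2,0,0],[0,0,0],1],[[0,0,0],[0,0,0],1]]' >/dev/null; python3 -c "
from h import *;st()"
python3 -m handwheel '[[[-2,0,0],[0,0,0],1],[[-2,0,0],[0,0,0],1],[[0,0,0],[0,0,0],1]]' >/dev/null; python3 -c "
from h import *;st()"
```

```text
t 13.8 clamp [ 18.2  -0.2 165.7] F [ 3.3 -0.1  3.8] w 0 toolrv(6deg) [ 0.01 -0.01 -0.01]
t 14.175 clamp [ 14.6  -0.3 166. ] F [6.9 1.1 4.6] w 0 toolrv(6deg) [ 0.01 -0.03 -0.  ]
t 14.55 clamp [ 12.6  -0.3 166.6] F [11.5  1.5  7.6] w 0 toolrv(6deg) [ 0.01 -0.07 -0.  ]
```

```bash
python3 -m handwheel '[[[-2,0,0],[0,0,0],1],[[0,0,0],[0,0,0],1]]' >/dev/null; python3 -c "
from h import *;st()"
python3 -m handwheel '[[[-2,0,0],[0,0,0],1],[[0,0,0],[0,0,0],1]]' >/dev/null; python3 -c "
from h import *;st()"
python3 -m handwheel '[[[-2,0,0],[0,0,0],1],[[0,0,0],[0,0,0],1]]' >/dev/null; python3 -c "
from h import *;st()"
```

```text
t 14.8 clamp [ 11.1  -0.3 167. ] F [11.9  2.1 10.9] w 0 toolrv(6deg) [ 0.02 -0.07 -0.  ]
t 15.05 clamp [  9.3  -0.3 167.2] F [13.9  1.3 11.1] w 0 toolrv(6deg) [ 0.02 -0.08 -0.  ]
t 15.3 clamp [  7.5  -0.4 167.2] F [12.3  0.8 11.5] w 0 toolrv(6deg) [ 0.02 -0.08 -0.  ]
```

```bash
python3 -m handwheel '[[[-2,0,-1],[0,0,0],1],[[0,0,0],[0,0,0],1]]' >/dev/null; python3 -c "
from h import *;st()"
python3 -m handwheel '[[[-2,0,-0.5],[0,0,0],1],[[0,0,0],[0,0,0],1]]' >/dev/null; python3 -c "
from h import *;st()"
python3 -m handwheel '[[[-2,0,0],[0,0,0],1],[[0,0,0],[0,0,0],1]]' >/dev/null; python3 -c "
from h import *;st()"
```

```text
t 15.55 clamp [  5.3  -0.4 167.8] F [13.4  0.3  9.8] w 0 toolrv(6deg) [ 0.02 -0.08 -0.  ]
t 15.8 clamp [  3.1  -0.4 168.2] F [11.3  0.3  7.9] w 0 toolrv(6deg) [ 0.02 -0.07 -0.  ]
t 16.05 clamp [  1.1  -0.4 168.4] F [12.9  1.2  8.2] w 0 toolrv(6deg) [ 0.02 -0.07 -0.  ]
```

```bash
python3 -m handwheel '[[[-2,0,0],[0,0,0],1],[[0,0,0],[0,0,0],1]]' >/dev/null; python3 -c "
from h import *;st()"
python3 -m handwheel '[[[-2,0,0],[0,0,0],1],[[0,0,0],[0,0,0],1]]' >/dev/null; python3 -c "
from h import *;st()"
python3 -m handwheel '[[[-2,0,0],[0,0,0],1],[[0,0,0],[0,0,0],1]]' >/dev/null; python3 -c "
from h import *;st()"
```

```text
t 16.3 clamp [ -1.2  -0.4 168.5] F [11.5  0.4  8.6] w -1 toolrv(6deg) [ 0.02 -0.07 -0.  ]
t 16.55 clamp [ -3.8  -0.4 168.3] F [9.4 0.7 9.7] w 0 toolrv(6deg) [ 0.02 -0.06  0.  ]
t 16.8 clamp [ -6.   -0.4 168.3] F [9.7 0.4 7.4] w 0 toolrv(6deg) [ 0.02 -0.05 -0.  ]
```

```bash
python3 -m handwheel '[[[-2,0,0],[0,0,0],1],[[0,0,0],[0,0,0],1]]' >/dev/null; python3 -c "
from h import *;st()"
python3 -m handwheel '[[[-1.5,0,0],[0,0,0],1],[[0,0,0],[0,0,0],1]]' >/dev/null; python3 -c "
from h import *;st()"
python3 -m handwheel '[[[-1.5,0,0],[0,0,0],1],[[0,0,0],[0,0,0],1]]' >/dev/null; python3 -c "
from h import *;st()"
```

```text
t 17.05 clamp [ -7.9  -0.5 168.3] F [9.8 0.6 8.3] w 0 toolrv(6deg) [ 0.02 -0.05 -0.  ]
t 17.3 clamp [ -9.2  -0.4 168.3] F [10.5  0.9  8.6] w 0 toolrv(6deg) [ 0.02 -0.06 -0.  ]
t 17.55 clamp [-10.8  -0.4 168.3] F [10.2  0.7  8.9] w 0 toolrv(6deg) [ 0.02 -0.06 -0.  ]
```

```bash
python3 -m handwheel '[[[-2,0,0],[0,0,0],1],[[0,0,0],[0,0,0],1]]' >/dev/null; python3 -c "
from h import *;st()"
python3 -m handwheel '[[[-1.5,0,0],[0,0,0],1],[[0,0,0],[0,0,0],1]]' >/dev/null; python3 -c "
from h import *;st()"
python3 -m handwheel '[[[-1.5,0,0],[0,0,0],1],[[0,0,0],[0,0,0],1]]' >/dev/null; python3 -c "
from h import *;st()"
```

```text
t 17.8 clamp [-12.8  -0.4 168.3] F [10.3  1.   8.7] w 0 toolrv(6deg) [ 0.02 -0.06 -0.  ]
t 18.05 clamp [-14.3  -0.4 168.2] F [9.7 1.  7.7] w 0 toolrv(6deg) [ 0.02 -0.06 -0.  ]
t 18.3 clamp [-15.8  -0.4 168.1] F [10.4  1.   7.7] w 0 toolrv(6deg) [ 0.02 -0.06 -0.  ]
```

```bash
python3 -m handwheel '[[[-1.5,0,0],[0,0,0],1],[[0,0,0],[0,0,0],1]]' >/dev/null; python3 -c "
from h import *;st()"
python3 -m handwheel '[[[-1.5,0,0],[0,0,0],1],[[0,0,0],[0,0,0],1]]' >/dev/null; python3 -c "
from h import *;st()"
python3 -m handwheel '[[[-1.5,0,0],[0,0,0],1],[[0,0,0],[0,0,0],1]]' >/dev/null; python3 -c "
from h import *;st()"
```

```text
t 18.55 clamp [-17.3  -0.4 168. ] F [10.3  0.7  7.1] w 0 toolrv(6deg) [ 0.02 -0.06 -0.  ]
t 18.8 clamp [-18.2  -0.3 167.9] F [11.2  0.9  7.1] w 0 toolrv(6deg) [ 0.01 -0.07 -0.  ]
t 19.05 clamp [-19.2  -0.3 167.8] F [12.9  0.2  6.5] w 0 toolrv(6deg) [ 0.01 -0.08 -0.  ]
```

```bash
python3 -m handwheel '[[[-1,0,0],[0,0,0],1],[[0,0,0],[0,0,0],1]]' >/dev/null; python3 -c "
from h import *;st()"
python3 -m handwheel '[[[-1,0,0],[0,0,0],1],[[0,0,0],[0,0,0],1]]' >/dev/null; python3 - <<'E'
from h import *
st()
i=vision.get_image("side");cv2.imwrite("pics/s4.png",cv2.resize(i[190:350,230:350],None,fx=3.7,fy=3.7,interpolation=cv2.INTER_CUBIC))
E
```

```text
t 19.3 clamp [-19.9  -0.3 167.7] F [13.6  0.1  7.3] w 0 toolrv(6deg) [ 0.01 -0.08 -0.  ]
t 19.55 clamp [-20.5  -0.3 167.7] F [14.  -1.   6.4] w 0 toolrv(6deg) [ 0.01 -0.09 -0.  ]
```

View pics/s4.png

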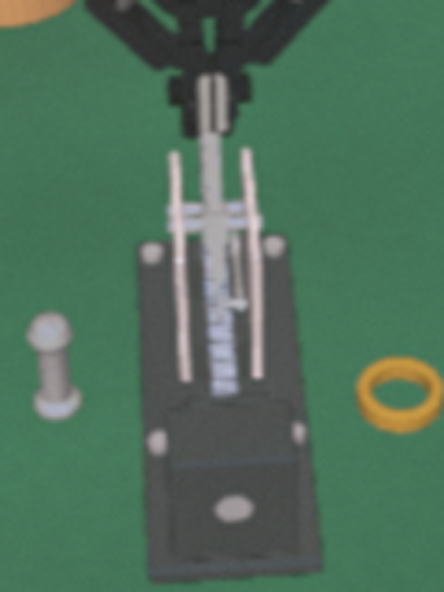

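The shank end is now visible at the front of the die block (233,508), and the jaw has almost reached the block (edge at about row 397). The force is starting to climb, so I continue in 1 mm steps.

```bash
python3 -m handwheel '[[[-1,0,0],[0,0,0],1],[[0,0,0],[0,0,0],1]]' >/dev/null; python3 -c "
from h import *;st()"
python3 -m handwheel '[[[-1,0,0],[0,0,0],1],[[0,0,0],[0,0,0],1]]' >/dev/null; python3 -c "
from h import *;st()"
python3 -m handwheel '[[[-1,0,0],[0,0,0],1],[[0,0,0],[0,0,0],1]]' >/dev/null; python3 -c "
from h import *;st()"
```

```text
t 19.85 clamp [-21.2  -0.3 167.6] F [14.7 -0.6  6.1] w 0 toolrv(6deg) [ 0.01 -0.09 -0.  ]
t 20.1 clamp [-21.9  -0.3 167.5] F [15.1 -0.5  5.8] w 0 toolrv(6deg) [ 0.01 -0.1  -0.  ]
t 20.35 clamp [-22.6  -0.3 167.5] F [15.8 -1.   5.6] w 0 toolrv(6deg) [ 0.01 -0.11 -0.  ]
```

The force now rises steadily where it had been level, with the knee at about x -17.5. To confirm the punch is home, I'll let the trigger back and pull again. A punch that is home should give a steep rise without the 10 N sliding plateau.

```bash
python3 -m handwheel '[[[9,0,0],[0,0,0],1],[[9,0,0],[0,0,0],1],[[9,0,0],[0,0,0],1],[[9,0,0],[0,0,0],1],[[9,0,0],[0,0,0],1],[[9,0,1.5],[0,0,0],1],[[5,0,0],[0,0,0],1],[[0,0,0],[0,0,0],1],[[-5,0,0],[0,0,0],1],[[-5,0,0],[0,0,0],1],[[-2,0,0],[0,0,0],1],[[0,0,0],[0,0,0],1]]' >/dev/null; python3 -c "
from h import *;st()"
python3 -m handwheel '[[[-3,0,0],[0,0,0],1],[[0,0,0],[0,0,0],1]]' >/dev/null; python3 -c "
from h import *;st()"
python3 -m handwheel '[[[-2,0,-0.5],[0,0,0],1],[[0,0,0],[0,0,0],1]]' >/dev/null; python3 -c "
from h import *;st()"
python3 -m handwheel '[[[-2,0,-0.5],[0,0,0],1],[[0,0,0],[0,0,0],1]]' >/dev/null; python3 -c "
from h import *;st()"
```

```text
t 21.85 clamp [ 18.6  -0.3 165.8] F [ 3.7 -0.1  3.2] w 0 toolrv(6deg) [ 0.01 -0.01 -0.  ]
t 22.1 clamp [ 16.   -0.2 165.7] F [ 4.7 -0.1  4.7] w 0 toolrv(6deg) [ 0.01 -0.01 -0.  ]
t 22.35 clamp [ 14.1  -0.2 166.2] F [ 4.7 -0.2  3.4] w 0 toolrv(6deg) [ 0.01 -0.01  0.  ]
t 22.6 clamp [ 12.3  -0.2 166.7] F [5.6 0.  4.6] w 0 toolrv(6deg) [ 0.01 -0.02  0.  ]
```

```bash
python3 -m handwheel '[[[-3,0,-0.5],[0,0,0],1],[[0,0,0],[0,0,0],1]]' >/dev/null; python3 -c "
from h import *;st()"
python3 -m handwheel '[[[-2,0,0],[0,0,0],1],[[0,0,0],[0,0,0],1]]' >/dev/null; python3 -c "
from h import *;st()"
python3 -m handwheel '[[[-2,0,0],[0,0,0],1],[[0,0,0],[0,0,0],1]]' >/dev/null; python3 -c "
from h import *;st()"
python3 -m handwheel '[[[-2,0,0],[0,0,0],1],[[0,0,0],[0,0,0],1]]' >/dev/null; python3 -c "
from h import *;st()"
```

```text
t 22.85 clamp [  9.5  -0.2 167.3] F [ 5.6 -0.1  3.4] w 0 toolrv(6deg) [ 0.01 -0.02  0.  ]
t 23.1 clamp [  7.7  -0.2 167.4] F [ 6.6 -0.3  5.3] w 0 toolrv(6deg) [ 0.01 -0.02  0.  ]
t 23.35 clamp [  5.7  -0.2 167.4] F [ 6.4 -0.2  5.7] w 0 toolrv(6deg) [ 0.01 -0.02  0.  ]
t 23.6 clamp [  4.1  -0.3 167.5] F [7.7 0.9 5. ] w 0 toolrv(6deg) [ 0.01 -0.03 -0.  ]
```

```bash
python3 -m handwheel '[[[-2,0,0],[0,0,0],1],[[0,0,0],[0,0,0],1]]' >/dev/null; python3 -c "
from h import *;st()"
python3 -m handwheel '[[[-2,0,0],[0,0,0],1],[[0,0,0],[0,0,0],1]]' >/dev/null; python3 -c "
from h import *;st()"
python3 -m handwheel '[[[-2,0,0],[0,0,0],1],[[0,0,0],[0,0,0],1]]' >/dev/null; python3 -c "
from h import *;st()"
```

```text
t 23.85 clamp [  3.   -0.3 167.7] F [9.3 0.5 6.4] w 0 toolrv(6deg) [ 0.01 -0.05 -0.  ]
t 24.1 clamp [  1.9  -0.2 167.8] F [11.7  0.8  7.4] w 0 toolrv(6deg) [ 0.01 -0.06 -0.  ]
t 24.35 clamp [  0.8  -0.3 168. ] F [14.6  0.5  8.9] w 0 toolrv(6deg) [ 0.01 -0.08 -0.  ]
```

```bash
python3 -m handwheel '[[[-1.5,0,-0.5],[0,0,0],1],[[0,0,0],[0,0,0],1]]' >/dev/null; python3 -c "
from h import *;st()"
python3 -m handwheel '[[[-1,0,0],[0,0,0],1],[[0,0,0],[0,0,0],1]]' >/dev/null; python3 -c "
from h import *;st()"
```

```text
t 24.6 clamp [ -0.   -0.2 168.1] F [14.9 -0.1  7.7] w 0 toolrv(6deg) [ 0.01 -0.09 -0.  ]
t 24.85 clamp [ -0.6  -0.2 168.3] F [15.3  0.1  7.3] w 0 toolrv(6deg) [ 0.01 -0.1  -0.  ]
```

```bash
python3 -m handwheel '[[[-1.5,0,-0.5],[0,0,0],1],[[0,0,0],[0,0,0],1]]' >/dev/null; python3 -c "
from h import *;st()"
python3 -m handwheel '[[[-1.5,0,0],[0,0,0],1],[[0,0,0],[0,0,0],1]]' >/dev/null; python3 -c "
from h import *;st()"
python3 -m handwheel '[[[-1.5,0,0],[0,0,0],1],[[0,0,0],[0,0,0],1]]' >/dev/null; python3 -c "
from h import *;st()"
```

```text
t 25.1 clamp [ -1.4  -0.2 168.4] F [16.6  0.1  5.9] w 0 toolrv(6deg) [ 0.01 -0.11 -0.  ]
t 25.35 clamp [ -2.3  -0.2 168.5] F [18.6  0.1  6.8] w 0 toolrv(6deg) [ 0.01 -0.12 -0.  ]
t 25.6 clamp [ -3.2  -0.2 168.6] F [19.3 -0.3  6.7] w 0 toolrv(6deg) [ 0.01 -0.13 -0.  ]
```

It has bottomed: 19 N and still climbing, against a sliding plateau of 10–12 N. I back off and move over the release pad.

```bash
python3 -m handwheel '[[[9,0,0],[0,0,0],1],[[9,0,0],[0,0,0],1],[[9,0,0],[0,0,0],1],[[9,0,0],[0,0,0],1],[[9,0,0],[0,0,0],1],[[4,0,-10],[0,0,0],1],[[0,0,-30],[0,0,0],1],[[0,0,-30],[0,0,0],1],[[-25,0,0],[0,0,0],1],[[-35,0,0],[0,0,0],1],[[-35,0,0],[0,0,0],1],[[-35,0,0],[0,0,0],1],[[-30,0,0],[0,0,0],1],[[0,0,0],[0,0,0],1],[[0,0,0],[0,0,0],1]]' >/dev/null; python3 -c "
from h import *;st()"
```

```text
t 27.475 clamp [-121.4   -0.   238.3] F [ 0.  -0.4  0.5] w 0 toolrv(6deg) [ 0. -0. -0.]
```

```bash
python3 -m handwheel '[[[-6,0,30],[0,0,0],1],[[0,0,35],[0,0,0],1],[[0,0,35],[0,0,0],1],[[0,0,25],[0,0,0],1],[[0,0,10],[0,0,0],1],[[0,0,0],[0,0,0],1],[[0,0,0],[0,0,0],1]]' >/dev/null; python3 - <<'E'
from h import *
st()
a=vision.get_image("top")[150:290,190:380];b=vision.get_image("side")[130:310,210:370]
cv2.imwrite("pics/c5.png",np.hstack([cv2.resize(a,(480,354)),cv2.resize(b,(315,354))]))
E
```

```text
t 28.35 clamp [-127.7   -1.   104.2] F [0.1 0.4 0.4] w 0 toolrv(6deg) [0.02 0.01 0.01]
```

View pics/c5.png

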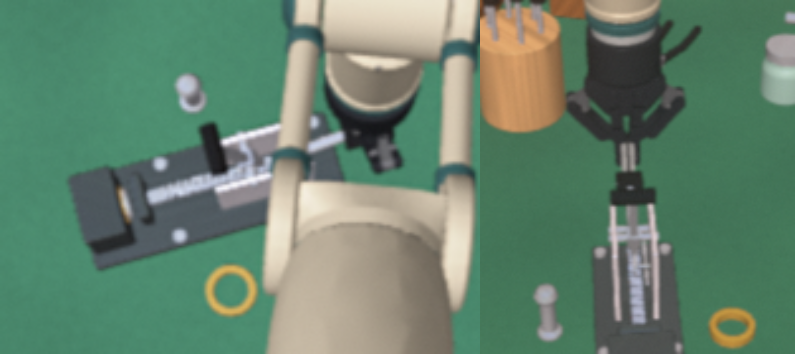

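The top view shows the jaw (138,197) against the punch head at the die block, and the fingers are over the pad. I press gently in steps.

```bash
python3 -m handwheel '[[[0,0,4],[0,0,0],1],[[0,0,4],[0,0,0],1],[[0,0,4],[0,0,0],1],[[0,0,3],[0,0,0],1],[[0,0,0],[0,0,0],1]]' >/dev/null; python3 -c "
from h import *;st()"
python3 -m handwheel '[[[0,0,3],[0,0,0],1],[[0,0,2],[0,0,0],1],[[0,0,0],[0,0,0],1]]' >/dev/null; python3 -c "
from h import *;st()"
python3 -m handwheel '[[[0,0,3],[0,0,0],1],[[0,0,0],[0,0,0],1]]' >/dev/null; python3 -c "
from h import *;st()"
```

```text
t 29.075 clamp [-128.6   -0.3   88. ] F [-3.1  0.8  3.2] w 0 toolrv(6deg) [0.01 0.01 0.  ]
t 29.45 clamp [-128.1   -0.5   82.9] F [-3.3 -0.1  4. ] w 0 toolrv(6deg) [0.01 0.01 0.  ]
t 29.7 clamp [-128.1   -0.5   79.7] F [-5.3 -1.2  3.6] w 0 toolrv(6deg) [0.01 0.01 0.  ]
```

```bash
python3 -m handwheel '[[[-1,0,2],[0,0,0],1],[[0,0,0],[0,0,0],1]]' >/dev/null; python3 -c "
from h import *;st()"
python3 -m handwheel '[[[-1,0,2],[0,0,0],1],[[0,0,0],[0,0,0],1]]' >/dev/null; python3 -c "
from h import *;st()"
python3 -m handwheel '[[[-0.5,0,2],[0,0,0],1],[[0,0,0],[0,0,0],1]]' >/dev/null; python3 -c "
from h import *;st()"
```

```text
t 29.95 clamp [-128.4   -0.6   78.4] F [-3.   1.3  7.6] w 0 toolrv(6deg) [ 0.01 -0.   -0.  ]
t 30.2 clamp [-128.8   -0.5   76.7] F [-1.4  0.3  9. ] w 0 toolrv(6deg) [ 0.01 -0.01 -0.  ]
t 30.45 clamp [-129.2   -0.4   74. ] F [-2.1 -0.9  5.2] w 0 toolrv(6deg) [ 0.01 -0.01 -0.  ]
```

```bash
python3 -m handwheel '[[[-0.5,0,2],[0,0,0],1],[[0,0,0],[0,0,0],1]]' >/dev/null; python3 -c "
from h import *;st()"
python3 -m handwheel '[[[0,0,1.5],[0,0,0],1],[[0,0,0],[0,0,0],1]]' >/dev/null; python3 -c "
from h import *;st()"
```

```text
t 30.7 clamp [-129.5   -0.4   71.7] F [-0.5 -1.5  5. ] w 0 toolrv(6deg) [ 0.01 -0.02 -0.  ]
t 30.95 clamp [-129.6   -0.4   70.3] F [-0.9 -1.3  4.9] w 0 toolrv(6deg) [ 0.01 -0.02 -0.  ]
```

```bash
python3 -m handwheel '[[[0,0,1],[0,0,0],1],[[0,0,0],[0,0,0],1],[[0,0,0],[0,0,0],1],[[0,0,0],[0,0,0],1],[[0,0,0],[0,0,0],1],[[0,0,0],[0,0,0],1],[[0,0,0],[0,0,0],1],[[0,0,0],[0,0,0],1],[[0,0,0],[0,0,0],1],[[0,0,0],[0,0,0],1],[[0,0,0],[0,0,0],1],[[0,0,0],[0,0,0],1],[[0,0,0],[0,0,0],1],[[0,0,0],[0,0,0],1],[[0,0,0],[0,0,0],1],[[0,0,0],[0,0,0],1],[[0,0,0],[0,0,0],1],[[0,0,0],[0,0,0],1],[[0,0,0],[0,0,0],1],[[0,0,0],[0,0,0],1]]' >/dev/null; python3 - <<'E'
from h import *
st()
a=vision.get_image("top")[180:265,205:295];b=vision.get_image("side")[190:350,230:350]
cv2.imwrite("pics/c6.png",np.hstack([cv2.resize(a,(497,470),interpolation=cv2.INTER_CUBIC),cv2.resize(b,(300,470))]))
E
```

```text
t 33.45 clamp [-129.6   -0.5   70. ] F [0.2 0.1 8.7] w 0 toolrv(6deg) [ 0.01 -0.02 -0.  ]
```

View pics/c6.png

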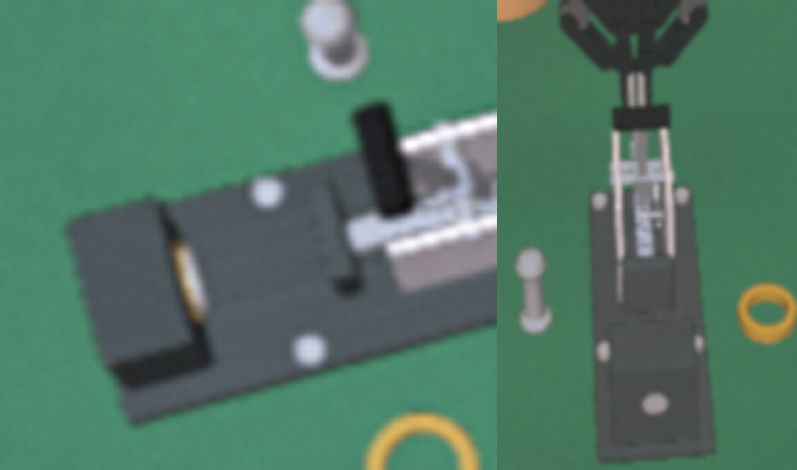

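The jaw is fully back, its plate at (338,235) in the top view, and the punch head sits flat on the die block at (190,280). I let the lever up, retreat and check that the force reads zero.

```bash
python3 -m handwheel '[[[0,0,-5],[0,0,0],1],[[0,0,-6],[0,0,0],1],[[0,0,-6],[0,0,0],1],[[0,0,-6],[0,0,0],1],[[0,0,-10],[0,0,0],1],[[0,0,-25],[0,0,0],1],[[0,0,-40],[0,0,0],1],[[0,0,-40],[0,0,0],1],[[0,0,0],[0,0,0],1],[[0,0,0],[0,0,0],1],[[0,0,0],[0,0,0],1],[[0,0,0],[0,0,0],1],[[0,0,0],[0,0,0],1],[[0,0,0],[0,0,0],1]]' >/dev/null; python3 - <<'E'
from h import *
st()
a=vision.get_image("top").astype(int);b=cv2.imread("pics/top0.png").astype(int)
print("diff of jaw/trigger area vs start",abs(a-b)[210:235,255:275].mean(), abs(a-b)[195:222,268:284].mean())
from rig import manip
print(manip.sign_off())
E
```

```text
t 35.3 clamp [-130.6    0.   207. ] F [ 0.3 -0.2  0.8] w 0 toolrv(6deg) [-0. -0.  0.]
diff of jaw/trigger area vs start 0.8826666666666667 0.9614197530864198
the job is handed in; nothing more can be done
None
```

The punch is pressed home, the jaw is fully back, and the trigger and lever were let go; I handed the job in at 35 s, with the highest force I read at about 20 N, though hand-in gave no verdict.

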